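# Find the hidden release of the cartridge dock and eject the cartridge

### The arm

A 7-joint arm with a two-finger parallel gripper is mounted at the origin on a cart in front of the work surface, level with it; the furniture and walls round the work are solid. World frame = base frame: x ahead of the robot, y to its left, z up, the work surface at z = 0. Lengths are in m, angles in rad, forces in N, time in s.
With the tool pointing down it reaches from about 0.35 to 0.9 m from the base axis. Payload 8.1 kg.
Tool frame: the origin (TCP) lies at the centre of the arm's flange, where the gripper is bolted on; the fingertips stand 178 mm ahead of it and the grasp point (between the pads) lies 159 mm ahead of it; z points along the fingers, y is the line along which they close (so a half turn about z gives the same grasp; the last joint's range is limited). The gripper opens to 92 mm and grips with 3 to 60 N. Pads are 19 mm wide; open, the fingers measure 130 mm over their backs; the gripper's body (75 mm by 190 mm) begins 47 mm behind the grasp point.
Start: joints at [-1.207, 0.434, 0.025, 1.573, -0.012, 1.134, -0.075], TCP at [0.281, 0.558, 0.405] pointing down, gripper open.
Joint ranges: [-2.62, 2.62], [-0.44, 2.09], [-1.27, 1.32], [0.08, 2.57], [-1.32, 4.46], [0.12, 2], [-2.74, 2.74]. Speed limits (rad/s): [2.22, 2.22, 3.01, 3.01, 3.14, 3.14, 3.14].

### API

Orientations are given as a rotation vector (axis times angle).
In Python, from cell import arm gives the robot as it stands. The module is installed in compiled form; this text tells all that it offers.
- The arm moves only by the shell command python3 -m inch 'ROWS' [FORCE]. ROWS is text: rows parted by semicolons, each of 5 numbers parted by spaces: the shift along the tool's x, y, z in m, then the turn about the tool's z in rad, then the finger opening in m, from 0 to 0.0918. In form: x y z roll fingers; .... A call has 1 to 5 rows; each row is the pose to reach, as a shift and turn from the pose commanded when the call began, along the tool's axes at that moment; what a row does not reach only later rows make up. A row lasts 1/10 s, in which the tool goes at most 50 mm and 8.59 degrees, less where a joint would pass 70% of its speed; a pose out of reach is approached as far as the arm can. A call with a gripper value outside its range is refused whole. The fingers move at their own pace and stop on an object; FORCE is the grip in N (left out, the last holds). Time passes only in rows, so rows that repeat a pose let the fingers close. It gives the time, the measured TCP pose, the force, the opening and the grip force at its end, in the units of the state.
- arm.observe(): the state, without advancing time (a new reading comes with each control period).
- arm.get_image(name): name is "scene" or "top" or "wrist"; returns the picture (384x512x3 uint8, red, green, blue); there is no depth.
- arm.get_calibration(name): a dict with "intrinsics" (3x3 intrinsics, pixels), "pose" (4x4, takes a point from camera to world coordinates). Camera axes: x right, y up, looking along -z (the intrinsics and any distortion apply to the point x, -y, -z); pixel columns grow to the right and rows downward; lengths in m; the calibration is good to about 2 mm. The wrist camera is an equidistant fisheye: a pixel r from the principal point sees the ray r / f radians off the axis. A picture is of the moment at which its call begins: read the wrist's pose just before it. get_calibration takes no time and is no camera call; for the wrist camera it gives the pose at the moment of the call.
- arm.sign_off(): hands the job in; it is judged then, once.
Trained networks look in the newest picture that a camera, given by its name, has taken for a name from the list of things; names that differ only in an ending like _2 or _b are one class to them, and where a whole thing is asked for, a point or a joint stands for the part that bears it (a point fixed in the world has none). Each returns a list of dicts, best first, with "conf" (0 to 1); they miss things now and then, are a little off and sometimes report something else, mostly with a low value. They report only what shows in the picture. A call takes as long as a camera call.
- arm.look_for(camera, query): "point" ([row, column] in pixels, amid what is visible of it).
- arm.silhouettes(camera, query): "region" (384x512 bool, what is visible of it) and "point" ([row, column] in pixels, amid what is visible of it).
- arm.place_of(camera, query): "point" ([row, column] in pixels: a listed point, or the origin of a listed thing).
The state is a dict: "clock": time; "joints": joint angles; "dq": joint speeds; "joint_efforts": joint torques, N m; "position": TCP position; "ee_rot": TCP orientation; "force": force on the tool from outside, world axes, zero at the start; "ft_torque": the same for the moment, N m; "width": opening from 0.0 (shut) to 1.0 (fully open); "gripper_force": force on a finger pad.
Only numpy, scipy, OpenCV 4.12 (cv2) and the standard library are available. Lean on these libraries where they do the work, as an engineer would, in place of code of your own. Each camera call takes 0.05 s, during which the arm holds its last target. There are 200 camera calls.

### The job

Eject the cartridge from the reader dock with the dock's hidden release: one stretch of the black top edge is a flush spring shutter over the release notch, looks like the rest, and has to be found by feeling along the edge with a fingertip. Press it all the way down into its notch so that the ejector pushes the cartridge out, then let it come back up and move clear. Do not touch or lift the cartridge itself, and leave the spare cartridge, glue stick and battery where they are.

Things in the scene. Friction and masses are not known exactly. Their poses are not given: they have to be found in the camera images.
- dock: Grey cartridge reader dock, fixed to the desk. Origin on the desk under the middle of its long rail; z up, y along the rail, -x to the front. The rail is 232 mm long (y), 26 mm wide (x from -13 to +13 mm), its flat top edge 50 mm above the desk. In front of its middle a tray, 76 mm wide and 13 mm high, sticks out to x = -83 mm.
- edge_mid (a point): Middle of the rail's top edge, axes as the dock's. Along y the edge is five like black segments, 44 mm each, centred at y = -88, -44, 0, 44, 88 mm, between grey end cheeks. Four are rigid; one, drawn at random, is the release shutter: it sinks straight down and leaves a notch 44 mm long, open to front and back, so a fingertip enters only if wholly between its neighbours.
- release (a joint): How far the release shutter is pressed, in m: 0 flush with the edge, 0.013 fully down. Sprung: gives from about 1 N, fully down at about 5 N, comes back up when let go. The ejector moves 2 mm per mm of press. The value does not tell which segment it is.
- cartridge: Loose grey cartridge with a blue picture, 34 x 57 x 9 mm, flat in the dock's tray (floor 8 mm above the desk). Origin under its centre, z up. At the start fully home: origin at about x = -18 mm of the dock, its rear 12 mm under the rail. A full press pushes it about 25 mm to the front (-x of the dock), where it stays.
- spare_cartridge: Dark red cartridge, 34 x 57 x 9 mm, lying on the desk in front of the rail on the dock's -y side. Bystander. Origin under its centre.
- glue_stick: Green glue stick, 25 mm across and 60 mm tall, standing on the desk in front of the rail on the dock's +y side. Bystander. Origin under its centre.
- battery: Battery, 14 mm across and 49 mm tall, black and gold, standing on the desk about 65 mm behind the rail's middle line. Bystander. Origin under its centre.

How it is judged:
On the way:
1. the release shutter is pressed all the way down into its notch (at least 11 of 13 mm) (value of joint release above 0.011 m), for 0.1 s.
At the end, for the whole second after the job is handed in: The cartridge lies flat and at rest in the dock's tray, its origin 34 to 75 mm in front of the rail's middle line (at least 16 mm out from home) and within 10 mm of the tray's middle, and the release is back up (within 3 mm of flush) (x of cartridge in the frame of dock between -0.075 and -0.034 m and y of cartridge in the frame of dock between -0.01 and 0.01 m and height (world z) of cartridge between 0.004 and 0.012 m and angle between cartridge's own z axis and vertical below 0.1 rad and linear speed of cartridge below 0.02 m/s and value of joint release below 0.003 m); the robot touches nothing.
It fails at once if the robot touches the cartridge (contact force between any of the arm, the fingers and cartridge above 0.3 N).
It fails at once if the cartridge is lifted or tipped (height (world z) of cartridge above 0.018 m or angle between cartridge's own z axis and vertical above 0.3 rad).
It fails at once if the spare cartridge is moved more than 15 mm or tipped (distance of spare_cartridge from where it was at the start of the episode above 0.015 m or angle between spare_cartridge's own z axis and vertical above 0.3 rad).
It fails at once if the glue stick is moved more than 15 mm or tipped (distance of glue_stick from where it was at the start of the episode above 0.015 m or angle between glue_stick's own z axis and vertical above 0.3 rad).
It fails at once if the battery is moved more than 15 mm or tipped (distance of battery from where it was at the start of the episode above 0.015 m or angle between battery's own z axis and vertical above 0.3 rad).
It also fails if it takes over 48 s, if anything falls off the work surface, if the arm or the gripper's body presses on something with over 40 N, if the wrist force passes 120 N, or if a joint passes its speed limit or range.

## Working session

There is one attempt and no reset: what is moved stays moved. The work goes in short steps, Python scripts to look and compute and a shell command to move; the robot and the scene stay as the last step left them, time stands still between calls to the robot, and variables do not carry over. Pictures are saved under pics/ and viewed, at most 10 in all, crops included, and the job is handed in when it is done.

```bash
mkdir -p pics; cat > h.py <<'E'
import numpy as np, cv2
from cell import arm
def ray(cam,p):
    c=arm.get_calibration(cam);K=np.array(c["intrinsics"]);T=np.array(c["pose"])
    u=(p[1]-K[0,2])/K[0,0];v=(p[0]-K[1,2])/K[1,1]
    if cam=="wrist":
        r=np.hypot(u,v);s=np.sin(r)/max(r,1e-9);d=np.array([u*s,-v*s,-np.cos(r)])
    else: d=np.array([u,-v,-1.])
    d=T[:3,:3]@d
    return T[:3,3],d/np.linalg.norm(d)
def at_z(cam,p,z):
    o,d=ray(cam,p);return o+d*(z-o[2])/d[2]
def tri(rs):
    A=0;b=0
    for o,d in rs:
        P=np.eye(3)-np.outer(d,d);A=A+P;b=b+P@o
    return np.linalg.solve(A,b)
E
python3 - <<'E'
from h import *
s=arm.observe();print({k:np.round(v,4) for k,v in s.items()})
for c in ["scene","top"]:
    im=arm.get_image(c);cv2.imwrite(f"pics/{c}0.png",im[:,:,::-1])
    for q,z in [("edge_mid",.05),("dock",0),("cartridge",.008),("spare_cartridge",0),("glue_stick",0),("battery",0)]:
        for r in arm.place_of(c,q)[:2]: print(c,q,np.round(r["point"],1),round(r["conf"],2),np.round(at_z(c,r["point"],z),4))
E
```

```text
{'clock': np.float64(0.0), 'joints': array([-1.2066,  0.4352,  0.0249,  1.5741, -0.0116,  1.134 , -0.0751]), 'dq': array([-0.0005, -0.0025, -0.0001,  0.0017, -0.0004, -0.0002, -0.0007]), 'joint_efforts': array([ 7.00000e-04, -6.67846e+01,  9.85400e-01, -3.14464e+01,
       -6.06000e-02,  4.28000e-02,  2.00000e-04]), 'position': array([0.2812, 0.5579, 0.404 ]), 'ee_rot': array([-7.2660e-01, -3.0561e+00,  2.4000e-03]), 'force': array([ 0.4487,  0.4865, -0.4874]), 'ft_torque': array([-0.0168, -0.0045, -0.0145]), 'gripper_force': np.float64(0.0), 'width': np.float64(0.9989)}
scene edge_mid [197.8 252. ] 0.97 [ 0.5746 -0.0125  0.05  ]
scene dock [219.2 251.9] 0.82 [ 0.5731 -0.016   0.    ]
scene cartridge [218.5 246.4] 0.72 [ 0.561  -0.0159  0.008 ]
scene cartridge [200.2 250.8] 0.17 [0.5949 0.0217 0.008 ]
scene spare_cartridge [258.8 265. ] 0.68 [ 0.5398 -0.1082  0.    ]
scene glue_stick [213.9 188.5] 0.95 [0.4802 0.0587 0.    ]
scene battery [190.1 255. ] 0.73 [0.6231 0.0496 0.    ]
top edge_mid [196.3 249.1] 0.88 [ 0.5773 -0.0145  0.05  ]
top dock [196.9 247.9] 0.73 [ 0.5798 -0.0108  0.    ]
top dock [177.2 219. ] 0.38 [0.6305 0.059  0.    ]
top cartridge [203.2 253.8] 0.45 [ 0.5635 -0.0248  0.008 ]
top spare_cartridge [213.2 290.6] 0.54 [ 0.537  -0.1137  0.    ]
top glue_stick [235.1 218.3] 0.5 [0.4891 0.0635 0.    ]
top battery [175.4 220.6] 0.47 [0.6348 0.055  0.    ]
```

View pics/top0.png

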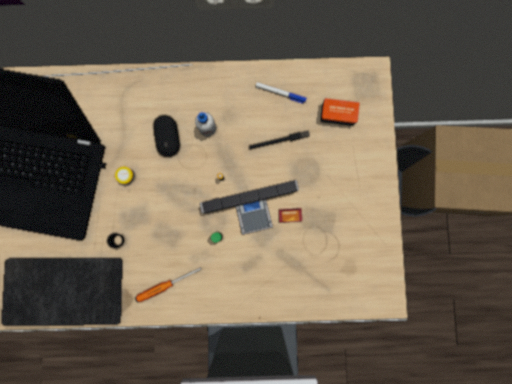

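View pics/scene0.png

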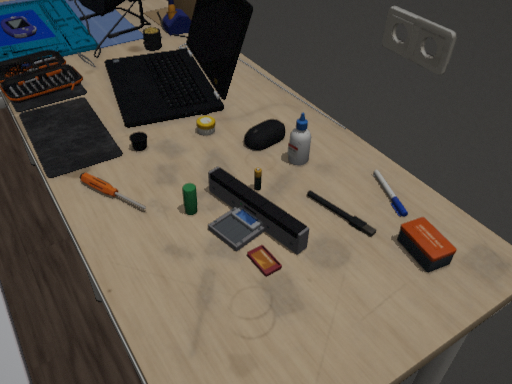

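The top view shows the rail running from (row 208, col 201) to (187, 297), which is a yaw of about +12°. The cartridge is in front of it at (217, 255), the spare at (215, 290), the glue stick at (238, 216) and the battery at (178, 220). The scene view agrees. I'll move above the rail and turn tool x along it, so the closed fingers are 19 mm along the rail.

```bash
python3 -m inch '-0.2 -0.145 0 0 0; -0.2 -0.145 0 0 0; -0.2 -0.145 0 0 0; -0.2 -0.145 0 0 0; -0.2 -0.145 0 0 0' 20
python3 -m inch '-0.2 -0.145 0 0 0; -0.2 -0.145 0 0 0; -0.2 -0.145 0 0 0; -0.2 -0.145 0 0 0; -0.2 -0.145 0 0 0'
python3 -m inch '-0.12 -0.088 0 0.15 0; -0.12 -0.088 0 0.3 0; -0.12 -0.088 0 0.45 0; -0.12 -0.088 0 0.6 0; -0.12 -0.088 0 0.75 0'
python3 -m inch '0 0 0 0.13 0; 0 0 0 0.13 0; 0 0 0 0.13 0'
cat > m.py <<'E'
from h import *
from scipy.spatial.transform import Rotation as R
import sys
s=arm.observe();p=s["position"];T=R.from_rotvec(s["ee_rot"]).as_matrix()
print("t",s["clock"],p,"\n",T.round(3),s["force"].round(2))
im=arm.get_image("wrist");cv2.imwrite(f"pics/{sys.argv[1]}.png",im[:,:,::-1])
for q,z in [("edge_mid",.05),("cartridge",.008),("spare_cartridge",0),("glue_stick",0),("battery",0)]:
    for r in arm.place_of("wrist",q)[:1]: print(q,np.round(r["point"],1),round(r["conf"],2),np.round(at_z("wrist",r["point"],z),4))
for c in ["wrist","top"]:
    if c=="top": arm.get_image("top")
    for r in arm.silhouettes(c,"dock")[:1]:
        m=r["region"];ys,xs=np.nonzero(m);print(c,"dock",r["conf"],m.sum(),xs.min(),xs.max(),ys.min(),ys.max())
        np.save(f"mask_{c}.npy",m)
E
python3 m.py w1
```

```text
clock: 1.2
position: [0.3954, 0.3364, 0.405]
ee_rot: [0.727, 3.056, 0.001]
force: [0.5, 0.6, -1.0]
width: 0.613
gripper_force: 0.0
clock: 1.7
position: [0.5086, 0.1168, 0.4051]
ee_rot: [0.727, 3.055, 0.001]
force: [1.3, 0.1, 0.6]
width: 0.182
gripper_force: 0.0
clock: 2.2
position: [0.5759, -0.0157, 0.4047]
ee_rot: [1.808, 2.568, -0.001]
force: [-0.6, 1.0, -0.3]
width: 0.004
gripper_force: 0.0
clock: 2.5
position: [0.5755, -0.0133, 0.4047]
ee_rot: [1.954, 2.46, -0.0]
force: [-0.2, 0.3, -0.0]
width: 0.004
gripper_force: 0.0
t 2.5 [ 0.57548773 -0.01326239  0.40473126] 
 [[-0.226  0.974  0.   ]
 [ 0.974  0.226 -0.   ]
 [-0.     0.    -1.   ]] [-0.19  0.26 -0.  ]
cartridge [163.9 247.2] 0.9 [ 0.5626 -0.0177  0.008 ]
spare_cartridge [217.8 212.4] 0.69 [ 0.5312 -0.1055  0.    ]
glue_stick [ 90.6 203.2] 0.97 [0.486 0.063 0.   ]
battery [120.7 312.1] 0.46 [0.6322 0.0559 0.    ]
wrist dock 0.59 2412 196 276 70 192
```

View pics/w1.png

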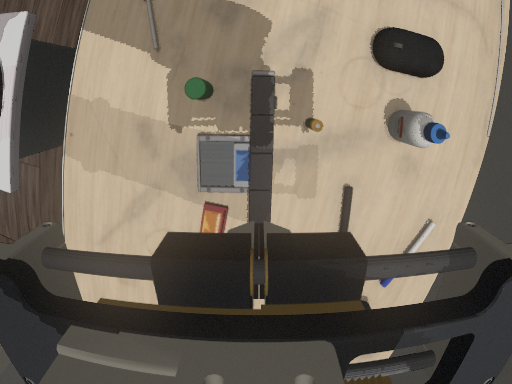

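The wrist view shows the rail almost parallel to the image columns (centre col ~261, far end at row 72). The tray and cartridge are left of it at rows 135–190, and the near end is hidden by the gripper. I'll enlarge the rail to read the segment joints.

```bash
python3 - <<'E'
from h import *
im=cv2.imread("pics/w1.png")[64:228,235:290]
im=cv2.convertScaleAbs(cv2.resize(im,None,fx=3.6,fy=3.6,interpolation=cv2.INTER_CUBIC),alpha=2.0,beta=20)
cv2.imwrite("pics/c1.png",im)
for r,c in [(72,251.5),(72,274),(75,262.5),(100,262),(152,261.5),(190,261),(215,260.5)]: print(r,c,at_z("wrist",(r,c),.05).round(4))
E
```

```text
72 251.5 [0.544  0.0942 0.05  ]
72 274 [0.5683 0.0999 0.05  ]
75 262.5 [0.5567 0.0936 0.05  ]
100 262 [0.5624 0.0659 0.05  ]
152 261.5 [0.5751 0.0082 0.05  ]
190 261 [ 0.5847 -0.036   0.05  ]
215 260.5 [ 0.5912 -0.0669  0.05  ]
```

View pics/c1.png

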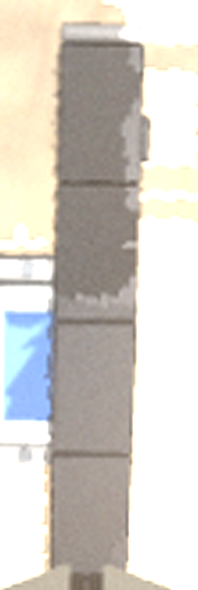

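The joints lie at image rows 75.9, 114.8, 153.2 and 190.1. At z = 0.05 that gives a 44 mm spacing, as stated, so the height is confirmed. The edge middle is about (0.579, -0.0146), so segment k is at tool x = -0.002 + 0.044k and tool y = +0.003. I'll descend over the middle segment and probe it.

```bash
python3 -m inch '-0.002 0.003 0.165 0 0; -0.002 0.003 0.165 0 0; -0.002 0.003 0.165 0 0; -0.002 0.003 0.165 0 0; -0.002 0.003 0.165 0 0'
python3 -m inch '0 0 0.005 0 0; 0 0 0.008 0 0; 0 0 0.010 0 0; 0 0 0.010 0 0'
```

```text
clock: 3.45
position: [0.5778, -0.0147, 0.237]
ee_rot: [-1.957, -2.453, 0.006]
force: [-0.6, -0.3, -0.3]
width: 0.003
gripper_force: 0.0
clock: 3.85
position: [0.5791, -0.0147, 0.2304]
ee_rot: [1.959, 2.455, 0.002]
force: [0.2, 0.7, -0.4]
width: 0.007
gripper_force: 0.0
```

```bash
python3 -m inch '0 0 0.001 0 0; 0 0 0.002 0 0; 0 0 0.002 0 0; 0 0 0.002 0 0'
python3 -m inch '0 0 0.001 0 0; 0 0 0.002 0 0; 0 0 0.002 0 0; 0 0 0.002 0 0'
```

```text
clock: 4.25
position: [0.579, -0.0147, 0.2284]
ee_rot: [1.959, 2.455, 0.001]
force: [-2.0, 0.7, 6.6]
width: 0.006
gripper_force: 3.0
clock: 4.65
position: [0.579, -0.0149, 0.2282]
ee_rot: [1.959, 2.455, 0.003]
force: [-8.8, 1.2, 28.7]
width: 0.01
gripper_force: 14.5
```

The middle segment is rigid, with contact at TCP z 0.2284. Next I'll lift and try the segment at +44.

```bash
python3 -m inch '0 0 -0.01 0 0; 0.022 0 -0.01 0 0; 0.044 0 -0.01 0 0; 0.044 0 -0.005 0 0; 0.044 0 -0.003 0 0'
python3 -m inch '0 0 0.001 0 0; 0 0 0.002 0 0; 0 0 0.002 0 0; 0 0 0.002 0 0'
```

```text
clock: 5.15
position: [0.569, 0.0286, 0.2285]
ee_rot: [-1.958, -2.457, 0.0]
force: [-0.1, -0.9, -0.6]
width: 0.006
gripper_force: 0.0
clock: 5.55
position: [0.5691, 0.028, 0.2282]
ee_rot: [-1.959, -2.454, -0.002]
force: [-7.4, 4.6, 22.8]
width: 0.006
gripper_force: 10.9
```

The +44 segment is rigid too (22.8 N, no travel). Next is +88.

```bash
python3 -m inch '0 0 -0.01 0 0; 0.022 0.001 -0.01 0 0; 0.044 0.001 -0.01 0 0; 0.044 0.001 -0.005 0 0; 0.044 0.001 -0.002 0 0'
python3 -m inch '0 0 0.001 0 0; 0 0 0.002 0 0; 0 0 0.002 0 0; 0 0 0.002 0 0'
```

```text
clock: 6.05
position: [0.5604, 0.0707, 0.2286]
ee_rot: [1.959, 2.455, -0.001]
force: [0.2, -0.5, -0.2]
width: 0.007
gripper_force: 0.0
clock: 6.45
position: [0.5605, 0.0703, 0.2283]
ee_rot: [-1.961, -2.454, -0.002]
force: [-7.9, 3.4, 21.4]
width: 0.006
gripper_force: 10.9
```

The +88 segment is rigid. I'll go back to -44, which is -0.132 in tool x.

```bash
python3 -m inch '0 0 -0.012 0 0; -0.044 -0.001 -0.012 0 0; -0.088 -0.001 -0.012 0 0; -0.132 -0.002 -0.012 0 0; -0.132 -0.002 -0.01 0 0'
python3 -m inch '0 0 0.005 0 0; 0 0 0.008 0 0; 0 0 0.01 0 0; 0 0 0.01 0 0; 0 0 0.01 0 0'
```

```text
clock: 6.95
position: [0.588, -0.0674, 0.2378]
ee_rot: [1.969, 2.44, -0.004]
force: [-0.0, -0.5, -0.1]
width: 0.005
gripper_force: 0.0
clock: 7.45
position: [0.5873, -0.0578, 0.2282]
ee_rot: [1.958, 2.456, -0.0]
force: [-8.0, -2.3, 23.2]
width: 0.003
gripper_force: 11.2
```

The -44 segment is rigid, so the release should be at -88.

```bash
python3 -m inch '0 0 -0.01 0 0; -0.022 -0.001 -0.01 0 0; -0.044 -0.001 -0.01 0 0; -0.044 -0.001 -0.01 0 0; -0.044 -0.001 -0.002 0 0'
python3 -m inch '0 0 0.001 0 0; 0 0 0.002 0 0; 0 0 0.003 0 0; 0 0 0.003 0 0'
```

```text
clock: 7.95
position: [0.5969, -0.1004, 0.2292]
ee_rot: [1.958, 2.455, 0.002]
force: [-0.0, -0.3, -0.2]
width: 0.004
gripper_force: 0.0
clock: 8.35
position: [0.5964, -0.1002, 0.2256]
ee_rot: [-1.958, -2.456, -0.0]
force: [-0.2, 0.9, 2.4]
width: 0.009
gripper_force: 0.7
```

The -88 segment gives (2.8 mm at 2.4 N), so this is the shutter. I'll press it down slowly.

```bash
python3 -m inch '0 0 0.002 0 0; 0 0 0.004 0 0; 0 0 0.006 0 0; 0 0 0.008 0 0; 0 0 0.008 0 0'
python3 -m inch '0 0 0.001 0 0; 0 0 0.002 0 0; 0 0 0.003 0 0; 0 0 0.003 0 0; 0 0 0.003 0 0'
```

```text
clock: 8.85
position: [0.5966, -0.1008, 0.2175]
ee_rot: [-1.959, -2.456, -0.0]
force: [0.1, 2.1, 3.8]
width: 0.001
gripper_force: 1.9
clock: 9.35
position: [0.5965, -0.1009, 0.2152]
ee_rot: [1.959, 2.456, 0.001]
force: [-2.9, 4.1, 10.6]
width: 0.002
gripper_force: 4.9
```

It is at the bottom stop, 13.2 mm down at 10.6 N. I'll hold briefly, let it rise, and move clear straight up.

```bash
python3 -m inch '0 0 0 0 0; 0 0 -0.004 0 0; 0 0 -0.008 0 0; 0 0 -0.014 0 0; 0 0 -0.03 0 0'
python3 -m inch '0 0 -0.04 0 0; 0 0 -0.08 0 0; 0.04 0 -0.12 0 0; 0.08 0 -0.12 0 0; 0.08 0 -0.12 0 0'
python3 m.py w2; python3 - <<'E'
from h import *
for c in ["scene","top"]:
    im=arm.get_image(c);cv2.imwrite(f"pics/{c}1.png",im[:,:,::-1])
    for r in arm.place_of(c,"cartridge")[:1]: print(c,r["point"],r["conf"],at_z(c,r["point"],.008).round(4))
E
```

```text
clock: 9.85
position: [0.5957, -0.1015, 0.244]
ee_rot: [-1.959, -2.454, 0.004]
force: [-0.2, -0.0, 0.1]
width: 0.005
gripper_force: 0.0
clock: 10.35
position: [0.5783, -0.0171, 0.366]
ee_rot: [-1.95, -2.462, -0.006]
force: [-0.1, 0.9, -0.7]
width: 0.007
gripper_force: 0.0
t 10.35 [ 0.57827994 -0.01706742  0.36598618] 
 [[-0.229  0.973  0.001]
 [ 0.973  0.229  0.004]
 [ 0.003  0.002 -1.   ]] [-0.15  0.88 -0.68]
edge_mid [177.6 262.9] 0.66 [ 0.5835 -0.0197  0.05  ]
cartridge [166.8 223.3] 0.79 [ 0.5385 -0.0291  0.008 ]
spare_cartridge [229.7 206. ] 0.57 [ 0.5312 -0.1175  0.    ]
glue_stick [ 87.6 194.1] 0.92 [0.4854 0.0532 0.    ]
battery [121.  314.5] 0.69 [0.6304 0.0452 0.    ]
wrist dock 0.98 2497 187 274 62 200
scene [227.1, 238.4] 0.84 [ 0.537  -0.0268  0.008 ]
```

View pics/w2.png

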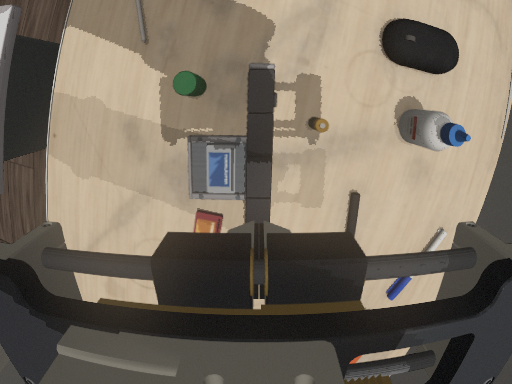

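The wrist view shows the cartridge out in the tray at about (167, 223), with its whole picture showing. Measured in the dock frame it is at about x = -44 mm, y = -3 mm. The glue stick (84, 188), battery (124, 320) and spare (222, 208) are still standing or lying as before. I'll let the arm settle and hand in.

```bash
python3 -m inch '0 0 0 0 0; 0 0 0 0 0; 0 0 0 0 0'; python3 -c "
from cell import arm
print(arm.sign_off())"
```

```text
clock: 11.3
position: [0.5787, -0.023, 0.3647]
ee_rot: [1.959, 2.456, 0.0]
force: [-0.1, 0.4, 0.1]
width: 0.004
gripper_force: 0.0
the job is handed in; nothing more can be done
None
```

The release was the segment at y = -88 mm; I pressed it about 13 mm down to its stop, the cartridge slid out to about x = -44 mm in the tray, and the job was handed in at 11.3 s with the arm clear, though I didn't measure the shutter's return and sign-off gave no verdict.

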